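# Clamp the amber bottle in the ratchet holder

### The arm

A 6-joint arm with a two-finger parallel gripper is mounted at the origin on the work surface; the furniture and walls round the work are solid. World frame = base frame: x ahead of the robot, y to its left, z up, the work surface at z = 0. Lengths are in m, angles in rad, forces in N, time in s.
With the tool pointing down it reaches from about 0.25 to 0.85 m from the base axis. Payload 12.5 kg.
Tool frame: the origin (TCP) lies at the very end of the fingers, on their centre line; the grasp point (between the pads) lies 19 mm behind it; z points along the fingers, y is the line along which they close (so a half turn about z gives the same grasp; the last joint's range is limited). The gripper opens to 93 mm and grips with 3 to 60 N. Pads are 15 mm wide; open, the fingers measure 128 mm over their backs; the gripper's body (75 mm by 188 mm) begins 65 mm behind the grasp point.
Start: joints at [-0.085, 0.351, 1.652, -0, 1.139, -0.085], TCP at [0.55, 0, 0.219] pointing down, gripper open.
Joint ranges: [-2.75, 2.75], [-0.79, 2.1], [0.01, 2.65], [-1.57, 4.71], [0.07, 3.14], [-2.87, 2.87]. Speed limits (rad/s): [2.22, 2.22, 2.79, 3.14, 3.14, 3.14].

### API

Orientations are given as a unit quaternion [x, y, z, w].
In Python, from workcell import bot, eyes gives the robot as it stands. The module is installed in compiled form; this text tells all that it offers.
- The arm moves only by the tool play_rows, never from a script. Its argument "steps" is one flat list of numbers, 5 for each row, row after row: the shift along the tool's x, y, z in units of 50 mm (1.0 is 50 mm), then the turn about the tool's z in units of 10 degrees (1.0 is 10 degrees), then the opening, from -1 (shut) to 1 (fully open). A call has 1 to 8 rows; each row is the pose to reach, as a shift and turn from the pose commanded when the call began, along the tool's axes at that moment; what a row does not reach only later rows make up. A row lasts 1/8 s, in which the tool goes at most 62.5 mm and 10.7 degrees, less where a joint would pass 70% of its speed; a pose out of reach is approached as far as the arm can. A call with a gripper value outside its range is refused whole. The fingers move at their own pace and stop on an object; "force" is the grip in N (left out, the last holds). Time passes only in rows, so rows that repeat a pose let the fingers close. It gives the time, the measured TCP pose, the force, the opening and the grip force at its end, in the units of the state.
- bot.sense(): the state, without advancing time (a new reading comes with each control period).
- eyes.grab_frame(name): name is "scene" or "side" or "wrist"; returns a dict with "image" (384x512x3 uint8, blue, green, red), "vertical_fov" (degrees; the focal length in pixels is half the picture's height over the tangent of half this angle, whatever the lens; pixels are square), "cx", "cy" (the principal point, pixels), "R" (3x3) and "t" (3): a world point X has camera coordinates R X + t. Camera axes: x right, y down, z forward; pixel columns grow to the right and rows downward; lengths in m; the calibration is good to about 2 mm. A picture is of the moment at which its call begins. There is no depth.
- bot.finish_job(): hands the job in; it is judged then, once.
The state is a dict: "clock": time; "joint_positions": joint angles; "qd": joint speeds; "tau": joint torques, N m; "ee_pos": TCP position; "eef_rot": TCP orientation; "wrist_force": force on the tool from outside, world axes, zero at the start; "wrist_torque": the same for the moment, N m; "opening": finger opening in m; "grasp_force": force on a finger pad.
Only numpy, scipy, OpenCV 4.12 (cv2) and the standard library are available. Lean on these libraries where they do the work, as an engineer would, in place of code of your own. Each camera call takes 0.05 s, during which the arm holds its last target. There are 200 camera calls.

### The job

The ratchet bottle holder was left wound too far in. Push its orange knob down until you feel its soft bottom stop, which frees the pawl, and keeping it there without ramming it turn it back anticlockwise to open the jaw fully; then stand the amber bottle upright in the nest and, with the knob up again, turn it clockwise click by click until the red spring pad holds the bottle with about half of its spring travel taken up. Never force the wheel back against the pawl, never crush the bottle, and leave the small bottle and the carton where they are.

Things in the scene. Friction and masses are not known exactly. Their poses are not given: they have to be found in the camera images.
- stand: The ratchet bottle holder, fixed. Blue base plate 110 x 255 x 10 mm; levelling feet hold its underside 7 to 16 mm above the table, different each time. Origin on the underside, 2.5 mm from its middle; z up: all z below count from there. Its y axis runs along the plate from the nest end (-y) to the knob end (+y). At -y stands a fixed grey jaw with a steel V opening to +y, top at z = 42 mm.
- nest (a point): Middle of the nest floor, on the plate's top (stand x = 0, y = -65 mm, z = 10 mm), where the bottle's underside is to stand. With the jaw fully open the bottle has about 6 mm free towards the V (-y) and 6 mm towards the red pad (+y), nothing at its sides. The closing jaw then pushes it up to 7 mm along -y into the V.
- knob: Orange round knob, 44 mm diameter, fine ribs, from z = 47 to 83 mm, bare metal nose below. Turns about a vertical axis at stand x = 0, y = 65 mm and can be pushed down along it; let go, it springs up. Origin on the axis, level with the plate's underside while up. Grip it from above at any yaw, about 76 mm above this origin, fingertips above z = 56 mm.
- knob_top (a point): Centre of the knob's top face, z = 83 mm while up. Its nose is screwed in differently each time, so the soft bottom stop comes after 5 to 13 mm of push and must be felt: force rises from 4 to 7 N up to the stop, then by 4 to 8 N per mm. Pressed lightly on it (8 to 12 N) the pawl is clear and the knob turns back freely; 1 mm before it is not; over 15 N of push rams it. Let up, the pawl drops in.
- wheel (a joint): Angle (rad) of the ratchet wheel, which turns with the knob; 0 = jaw fully open (end stop) to 1.68, clockwise from above positive (jaw closes, 18 mm per rad); 0.95 to 1.4 at the start. The pawl holds it at 0.03, 0.30, 0.56, 0.82, 1.08, 1.34, 1.60: it clicks in up to 0.03 rad past these, and let go the wheel settles back on them. Clockwise takes 0.15 N m plus 0.018 N m per N of pad force.
- pawl: Brass pawl, a bent rod 46 mm long, pivoted beside the wheel (stand x = -43, y = 20 mm; origin there); its nose drops between the teeth of the 80 mm steel wheel, its sloped finger reaches up beside the knob's nose. While the wheel leans back on it the pawl sticks and the push is stiffer: ease the knob 0.05 rad clockwise before pushing. Over 20 N on it (about 0.75 N m on the knob) is forcing it.
- pad: Red pad with black rubber face, 44 mm wide, z = 13 to 41 mm, 14 mm in front of the moving grey jaw on two rods; spring 1 N per mm, 14 mm travel. Origin on its back face at z = 0; the face looks to -y of stand, 7 mm in front, at stand y = -36.5 mm with the jaw open. With the bottle in the V it touches at a wheel angle of about 0.75 rad; at 1.08 it presses with 6 N, at 1.34 with 10 N, both good.
- bottle: Amber bottle with blue cap, 46 mm diameter, 88 mm high, 0.07 to 0.13 kg, standing loose on the table at the start; can be gripped round its upper half from above at any yaw. Origin: centre of its underside, z up. More than 16 N from the pad crushes it.
- small_bottle: Bystander: small white bottle with red cap, 28 mm diameter, 70 mm high, loose; origin centre of its underside.
- kit_orange: Bystander: white and orange carton 85 x 56 x 62 mm, loose; origin centre of its underside.
- stop_washer: Black rubber washer 18 mm wide round the shaft under the knob's nose: the knob's soft bottom stop; gives 1 mm per 8 N. How far the nose is above it differs each time and is not measured. Origin on the knob's axis, level with the plate's underside. Over 10 N between knob and washer is ramming.
Things that resemble listed ones, but are neither listed nor needed, are in the scene too. What is shaped like the bottle but turquoise is not meant.

How it is judged:
By the outcome, as a careful person would: the job done as asked, in the order asked, and still so for the second after the job is handed in, with the robot touching nothing.
It also fails if it takes over 72 s, if anything falls off the work surface, if the arm or the gripper's body presses on something with over 40 N, if the wrist force passes 120 N, or if a joint passes its speed limit or range.

## Working session

There is one attempt and no reset: what is moved stays moved. The work goes in short steps, Python scripts to look and compute and a tool call to move; the robot and the scene stay as the last step left them, time stands still between calls to the robot, and variables do not carry over. Pictures are saved under pics/ and viewed, at most 10 in all, crops included, and the job is handed in when it is done.

Besides the shell and the picture viewer there is one more tool, called after "Call:" by a JSON object that holds its "name" and its "arguments". play_rows: Moves the arm, as the interface text tells. Its arguments: {"type":"object","properties":{"steps":{"type":"array","items":{"type":"number"}},"force":{"type":"number"}},"required":["steps"]}

```bash
mkdir -p pics; cat > h.py <<'E'
import numpy as np, cv2
from workcell import bot, eyes
def K(f):
    h=f["image"].shape[0]; return h/2/np.tan(np.radians(f["vertical_fov"])/2)
def ray(f,u,v):
    R=np.array(f["R"]);t=np.array(f["t"]);k=K(f)
    d=R.T@np.array([(u-f["cx"])/k,(v-f["cy"])/k,1.]); return -R.T@t,d/np.linalg.norm(d)
def onz(f,u,v,z):
    c,d=ray(f,u,v); return c+d*(z-c[2])/d[2]
def tri(obs):
    A=np.zeros((3,3));b=np.zeros(3)
    for f,u,v in obs:
        c,d=ray(f,u,v);P=np.eye(3)-np.outer(d,d);A+=P;b+=P@c
    X=np.linalg.solve(A,b); return X
def proj(f,X):
    p=np.array(f["R"])@X+np.array(f["t"]);k=K(f);return p[:2]/p[2]*k+[f["cx"],f["cy"]]
E
python3 - <<'E'
from h import *
import pickle
fs={n:eyes.grab_frame(n) for n in("scene","side","wrist")}
pickle.dump(fs,open("f0.pkl","wb"))
a=np.hstack([fs["scene"]["image"],fs["side"]["image"]])
for n in fs: cv2.imwrite(f"pics/{n}0.png",fs[n]["image"]); c=ray(fs[n],256,192);print(n,c,fs[n]["vertical_fov"])
print(bot.sense())
E
```

```text
scene (array([-0.0284506 , -0.78554143,  0.67268814]), array([ 0.49139581,  0.69011839, -0.53128784])) 50.62459117647938
side (array([ 0.3703    , -1.06829729,  0.87637237]), array([ 0.1158308 ,  0.80393372, -0.58332993])) 44.96088707559611
wrist (array([0.55129528, 0.07683328, 0.38420338]), array([ 4.70050015e-04, -2.93603890e-01, -9.55927055e-01])) 61.88863201243328
{'clock': 0.15, 'joint_positions': array([-8.46002777e-02,  3.51106251e-01,  1.65224750e+00,  1.01931890e-05,
        1.13908989e+00, -8.45888969e-02]), 'qd': array([ 0.0004668 , -0.00048673, -0.00170714, -0.00063949,  0.00070179,
        0.00035101]), 'tau': array([ 9.91285888e-04, -4.97462654e+01, -2.85344088e+01,  6.99646957e-02,
        2.45898723e-02, -7.18797719e-05]), 'ee_pos': array([5.49750475e-01, 4.91618549e-05, 2.18239747e-01]), 'eef_rot': array([ 7.07112250e-01,  7.07101184e-01, -2.70835924e-04, -3.28201033e-04]), 'wrist_force': array([ 0.47549784, -0.26135762,  0.02514201]), 'wrist_torque': array([-0.03615452, -0.0308993 ,  0.03924794]), 'grasp_force': 0.0, 'opening': 0.09289163178092047}
```

View pics/scene0.png

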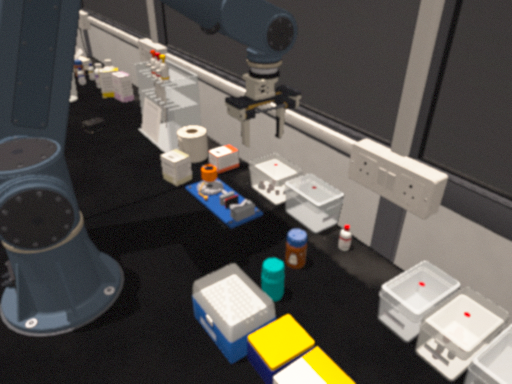

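View pics/side0.png

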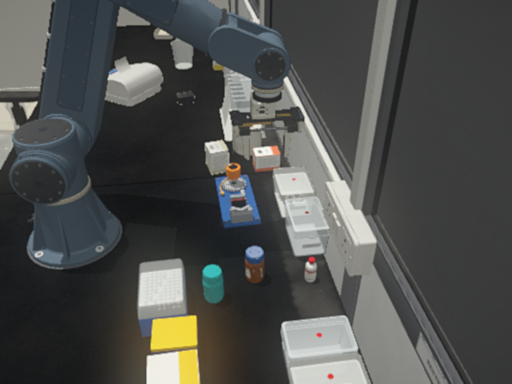

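View pics/wrist0.png

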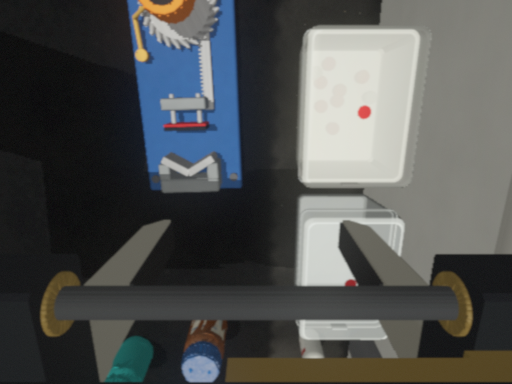

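The scene view shows the knob at about (208,172), the bottle at (297,248), the turquoise decoy at (273,278), the small bottle at (345,238) and the carton at (224,157). The side view shows the knob at (233,172), the amber bottle at (254,265) and the carton at (266,158). In the wrist view (image right = +x, up = +y) the blue plate runs from about (150,185) upward and the V is at (190,165).

```bash
python3 - <<'E'
from h import *
import pickle
fs=pickle.load(open("f0.pkl","rb"))
def blob(f,lo,hi,box):
    h=cv2.cvtColor(f["image"],cv2.COLOR_BGR2HSV);m=cv2.inRange(h,lo,hi);z=np.zeros_like(m);x0,y0,x1,y1=box;z[y0:y1,x0:x1]=m[y0:y1,x0:x1]
    n,l,s,c=cv2.connectedComponentsWithStats(z);i=1+np.argmax(s[1:,4]);return s[i],c[i],l==i
OR=((5,150,120),(20,255,255));BL=((100,80,50),(125,255,255))
S,D,W=fs["scene"],fs["side"],fs["wrist"]
a=blob(S,*OR,(195,155,225,190));b=blob(D,*OR,(220,155,245,185));print("knob",a[0],b[0],tri([(S,*a[1]),(D,*b[1])]))
a=blob(S,*BL,(280,220,315,255));b=blob(D,*BL,(240,240,270,268));print("cap",a[0],b[0],tri([(S,*a[1]),(D,*b[1])]))
a=blob(W,*BL,(120,0,260,200));print(a[0])
m=a[2]
for v in (40,80,100,150,170):
    xs=np.where(m[v])[0];p=[onz(W,x,v,.022)for x in(xs[0],xs[-1])];print(v,xs[0],xs[-1],p[0],p[1])
# plate near edge bottom corners
print(onz(W,150,188,.022),onz(W,242,188,.022))
E
```

```text
knob [201 164  24  18 237] [226 163  15  16 161] [0.47399053 0.16106725 0.07279103]
cap [286 230  22  17 239] [245 246  19  18 143] [ 0.48529284 -0.22961033  0.07094618]
[  126     0   117   191 11499]
40 131 236 [0.42121927 0.13104615 0.022     ] [0.53054676 0.13111043 0.022     ]
80 136 238 [0.42238447 0.09145493 0.022     ] [0.53204372 0.09151768 0.022     ]
100 138 239 [0.42244957 0.07067697 0.022     ] [0.53282933 0.07073921 0.022     ]
150 145 241 [0.42490203 0.01559724 0.022     ] [0.53434191 0.01565655 0.022     ]
170 147 241 [ 0.42501531 -0.00778865  0.022     ] [ 0.53405606 -0.00773057  0.022     ]
[ 0.42653501 -0.02954837  0.022     ] [ 0.53496876 -0.02949157  0.022     ]
```

Call:
{"name": "play_rows", "arguments": {"steps": [1.2, -0.6, 0, 0, 1, 2.2, -1.2, 0, 0, 1, 3.2, -1.5, 0, 0, 1, 3.22, -1.5, 0, 0, 1, 3.22, -1.5, 0, 0, 1, 3.22, -1.5, 0, 0, 1]}}

```text
clock: 0.9
ee_pos: [0.4754, 0.1601, 0.2185]
eef_rot: [0.708, 0.707, -0.0, 0.0]
wrist_force: [0.0, -0.4, -0.2]
opening: 0.0931
grasp_force: 0.0
```

```bash
python3 - <<'E'
from h import *
import pickle
f=eyes.grab_frame("wrist");pickle.dump(f,open("f1.pkl","wb"));cv2.imwrite("pics/w1.png",f["image"])
s=bot.sense();print(s["clock"],s["ee_pos"],s["eef_rot"],s["wrist_force"],s["wrist_torque"],s["joint_positions"])
fs=pickle.load(open("f0.pkl","rb"));S,D=fs["scene"],fs["side"]
E
```

```text
0.95 [0.47537555 0.16004423 0.21852226] [ 7.07663276e-01  7.06549840e-01 -1.07190586e-04 -1.75104341e-05] [-0.08215703 -0.56690278 -0.30235538] [-0.02199195  0.01022308  0.00288686] [ 2.31957805e-01  2.63056381e-01  1.77397198e+00 -9.26070463e-05
  1.10476514e+00  2.33574062e-01]
```

View pics/w1.png

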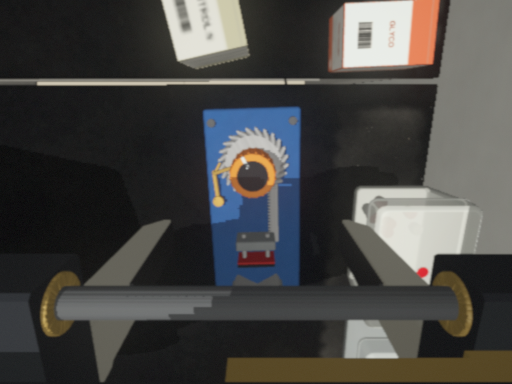

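The wrist view shows the knob ring at (253,173), the pawl pivot at (218,201), the red pad at (256,258), the orange carton well away at (385,35), and a clear tray on the right at x>345 px.

```bash
python3 - <<'E'
from h import *
import pickle
fs=pickle.load(open("f0.pkl","rb"));S,D,W=fs["scene"],fs["side"],fs["wrist"];f=pickle.load(open("f1.pkl","rb"))
def mask(f,lo,hi,box):
    m=cv2.inRange(cv2.cvtColor(f["image"],cv2.COLOR_BGR2HSV),lo,hi);z=np.zeros_like(m);x0,y0,x1,y1=box;z[y0:y1,x0:x1]=m[y0:y1,x0:x1];return z
OR=((5,150,120),(20,255,255));BL=((100,80,50),(125,255,255))
m=mask(f,*OR,(222,140,285,205));p=cv2.findNonZero(m)
c=cv2.convexHull(p);e=cv2.fitEllipse(c);print(e,cv2.boundingRect(p))
for z in(.09,.095,.1):print(z,onz(f,*e[0],z))
# outer radius check
k=K(f);print("k",k)
b=mask(f,*BL,(190,90,310,290))
L=[];Rr=[]
for v in range(120,280,5):
    xs=np.where(b[v])[0];L.append(onz(f,xs[0],v,.021));Rr.append(onz(f,xs[-1]+1,v,.021))
L=np.array(L);Rr=np.array(Rr)
for a in(L,Rr):
    q=np.polyfit(a[:,1],a[:,0],1);print("edge",q,np.polyval(q,.16))
ys=np.where(b[:,215:295].any(1))[0];print("top edge",ys[0],onz(f,253,ys[0],.021))
# brass pivot
BR=((15,80,120),(30,255,255))
a1=cv2.moments(mask(f,*BR,(208,194,228,210)),True);a0=cv2.moments(mask(W,*BR,(130,45,152,65)),True)
c1=(a1['m10']/a1['m00'],a1['m01']/a1['m00']);c0=(a0['m10']/a0['m00'],a0['m01']/a0['m00']);print(c0,c1,tri([(W,*c0),(f,*c1)]))
# bottle cap: height
bm=[cv2.moments(mask(g,*BL,bx),True) for g,bx in((S,(280,220,315,255)),(D,(240,240,270,268)))]
for g,bx in((S,(280,220,315,255)),(D,(240,240,270,268))):
    mm=mask(g,*BL,bx);pp=cv2.findNonZero(mm);print(cv2.boundingRect(pp),cv2.fitEllipse(cv2.convexHull(pp)))
E
```

```text
((252.4153289794922, 172.93406677246094), (44.771148681640625, 47.700279235839844), 177.01223754882812) (230, 149, 46, 48)
0.09 [0.4738191  0.16518573 0.09      ]
0.095 [0.47387194 0.16640267 0.095     ]
0.1 [0.47392478 0.16761961 0.1       ]
k 320.2462457210642
edge [-0.03578932  0.42478055] 0.4190542612295808
edge [-0.02556265  0.5333767 ] 0.5292866734870677
top edge 106 [0.47402486 0.22427364 0.021     ]
(141.27397260273972, 53.65068493150685) (218.10526315789474, 200.07368421052632) [0.43264195 0.1172313  0.02767539]
(286, 228, 22, 19) ((296.5914611816406, 236.86795043945312), (18.611797332763672, 21.674747467041016), 100.33067321777344)
(245, 245, 19, 19) ((254.2002716064453, 253.96141052246094), (18.723434448242188, 20.030447006225586), 102.22019958496094)
```

Call:
{"name": "play_rows", "arguments": {"steps": [0.08, -0.03, 0.8, 1, 1, 0.08, -0.03, 1.6, 2, 1, 0.08, -0.03, 2.2, 3, 1, 0.08, -0.03, 2.5, 4, 1, 0.08, -0.03, 2.5, 4, 1]}}

```text
clock: 1.58
ee_pos: [0.4732, 0.1642, 0.0928]
eef_rot: [0.906, 0.423, -0.001, -0.0]
wrist_force: [-0.5, -0.1, 0.4]
opening: 0.0931
grasp_force: 0.0
```

```bash
python3 - <<'E'
from h import *
import pickle
f=eyes.grab_frame("wrist");pickle.dump(f,open("f2.pkl","wb"));g=eyes.grab_frame("side")
cv2.imwrite("pics/w2.png",np.hstack([f["image"][:, 60:450],cv2.resize(g["image"][110:240,170:310],None,fx=2.9,fy=2.9)[:384-0][:384]]) if False else f["image"])
s=bot.sense();print(s["clock"],s["ee_pos"],s["wrist_force"],s["wrist_torque"])
m=cv2.inRange(cv2.cvtColor(f["image"],cv2.COLOR_BGR2HSV),(5,150,100),(20,255,255));n,l,st,c=cv2.connectedComponentsWithStats(m);i=1+np.argmax(st[1:,4]);print(st[i],c[i])
hull=cv2.convexHull(cv2.findNonZero((l==i).astype(np.uint8)));e=cv2.fitEllipse(hull);print(e)
for z in(.09,.094,.098):print(onz(f,*e[0],z))
print(proj(f,np.array([.474,.164,.094])))
E
```

```text
1.675 [0.47398687 0.1646519  0.09415901] [ 0.80046198  1.09975584 -0.99470615] [ 0.08803069  0.08497492 -0.00339908]
[ 220  186   75   85 2941] [257.83815029 222.94729684]
((256.8009948730469, 228.5208740234375), (74.6226806640625, 84.75507354736328), 1.007860779762268)
[0.47693692 0.16640896 0.09      ]
[0.47805521 0.16775568 0.094     ]
[0.47917351 0.16910239 0.098     ]
[255.55439226 237.55569806]
```

View pics/w2.png

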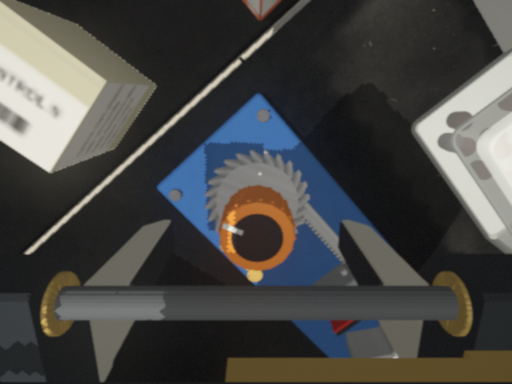

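Call:
{"name": "play_rows", "arguments": {"steps": [0.03, 0.01, 0.3, 0, 1, 0.03, 0.01, 0.47, 0, 0.6, 0.03, 0.01, 0.47, 0, 0.2, 0.03, 0.01, 0.47, 0, -1, 0.03, 0.01, 0.47, 0, -1, 0.03, 0.01, 0.47, 0, -1], "force": 12}}

```text
clock: 2.42
ee_pos: [0.475, 0.1659, 0.0704]
eef_rot: [0.906, 0.423, 0.0, 0.0]
wrist_force: [0.0, 0.7, 1.1]
opening: 0.0478
grasp_force: 0.0
```

```bash
cat > s.py <<'E'
from h import *
s=bot.sense()
for k in("clock","ee_pos","wrist_force","wrist_torque","opening","grasp_force"):print(k,np.round(s[k],4))
E
python3 s.py
```

```text
clock 2.425
ee_pos [0.475  0.1659 0.0704]
wrist_force [0.0132 0.6992 1.0879]
wrist_torque [0.0235 0.0442 0.0354]
opening 0.0478
grasp_force 0.0
```

Call:
{"name": "play_rows", "arguments": {"steps": [0, 0, 0, 0, -1, 0, 0, 0, 0, -1, 0, 0, 0, 0, -1], "force": 30}}

```text
clock: 2.8
ee_pos: [0.4751, 0.1658, 0.0703]
eef_rot: [0.906, 0.423, 0.0, 0.0]
wrist_force: [1.7, -1.8, 2.4]
opening: 0.0433
grasp_force: 30.0
```

```bash
python3 s.py
```

```text
clock 2.8
ee_pos [0.4751 0.1658 0.0703]
wrist_force [ 1.7146 -1.8493  2.3676]
wrist_torque [-0.262  -0.1205 -0.0031]
opening 0.0433
grasp_force 30.0005
```

Call:
{"name": "play_rows", "arguments": {"steps": [0, 0, 0, 0.15, -1, 0, 0, 0, 0.3, -1, 0, 0, 0, 0.3, -1]}}

```text
clock: 3.18
ee_pos: [0.4752, 0.1658, 0.0703]
eef_rot: [0.917, 0.398, 0.0, 0.0]
wrist_force: [2.8, -3.9, 2.3]
opening: 0.0435
grasp_force: 30.0
```

```bash
python3 s.py
```

```text
clock 3.175
ee_pos [0.4752 0.1658 0.0703]
wrist_force [ 2.7675 -3.9145  2.2765]
wrist_torque [-0.821  -0.5642  0.0213]
opening 0.0435
grasp_force 30.0024
```

Call:
{"name": "play_rows", "arguments": {"steps": [0, 0, 0.03, 0, -1, 0, 0, 0.06, 0, -1, 0, 0, 0.08, 0, -1, 0, 0, 0.08, 0, -1]}}

```text
clock: 3.68
ee_pos: [0.4752, 0.1658, 0.0662]
eef_rot: [0.917, 0.399, 0.0, 0.0]
wrist_force: [2.8, -4.8, 4.1]
opening: 0.0435
grasp_force: 30.0
```

```bash
python3 s.py
```

```text
clock 3.675
ee_pos [0.4752 0.1658 0.0662]
wrist_force [ 2.7921 -4.8015  4.1455]
wrist_torque [-0.8276 -0.5565  0.0225]
opening 0.0435
grasp_force 30.0031
```

Call:
{"name": "play_rows", "arguments": {"steps": [0, 0, 0.02, 0, -1, 0, 0, 0.02, 0, -1, 0, 0, 0.02, 0, -1]}}

```text
clock: 4.05
ee_pos: [0.4752, 0.1657, 0.0653]
eef_rot: [0.917, 0.399, 0.0, 0.0]
wrist_force: [2.2, -4.1, 3.0]
opening: 0.0434
grasp_force: 30.0
```

Call:
{"name": "play_rows", "arguments": {"steps": [0, 0, 0.02, 0, -1, 0, 0, 0.02, 0, -1, 0, 0, 0.02, 0, -1]}}

```text
clock: 4.42
ee_pos: [0.4752, 0.1658, 0.0643]
eef_rot: [0.917, 0.399, 0.0, 0.0]
wrist_force: [3.2, -5.3, 5.0]
opening: 0.0434
grasp_force: 30.0
```

Call:
{"name": "play_rows", "arguments": {"steps": [0, 0, 0.02, 0, -1, 0, 0, 0.02, 0, -1, 0, 0, 0.02, 0, -1]}}

```text
clock: 4.8
ee_pos: [0.4752, 0.1658, 0.0633]
eef_rot: [0.917, 0.399, 0.0, 0.0]
wrist_force: [4.6, -4.5, 4.7]
opening: 0.0433
grasp_force: 30.0
```

Call:
{"name": "play_rows", "arguments": {"steps": [0, 0, 0.02, 0, -1, 0, 0, 0.02, 0, -1, 0, 0, 0.02, 0, -1]}}

```text
clock: 5.18
ee_pos: [0.4753, 0.1658, 0.0624]
eef_rot: [0.917, 0.399, 0.0, 0.0]
wrist_force: [2.2, -4.9, 5.4]
opening: 0.0435
grasp_force: 30.0
```

Call:
{"name": "play_rows", "arguments": {"steps": [0, 0, 0.02, 0, -1, 0, 0, 0.02, 0, -1, 0, 0, 0.02, 0, -1]}}

```text
clock: 5.55
ee_pos: [0.4753, 0.1658, 0.0615]
eef_rot: [0.917, 0.399, 0.0, 0.0]
wrist_force: [1.9, -4.0, 8.2]
opening: 0.0437
grasp_force: 30.0
```

Call:
{"name": "play_rows", "arguments": {"steps": [0, 0, 0.006, 0, -1, 0, 0, 0.006, 0, -1]}}

```text
clock: 5.8
ee_pos: [0.4753, 0.1658, 0.0614]
eef_rot: [0.917, 0.399, 0.0, 0.0]
wrist_force: [2.5, -4.9, 9.5]
opening: 0.0435
grasp_force: 30.0
```

```bash
python3 s.py
```

```text
clock 5.8
ee_pos [0.4753 0.1658 0.0614]
wrist_force [ 2.5491 -4.8694  9.5327]
wrist_torque [-0.887  -0.2351  0.0419]
opening 0.0435
grasp_force 30.0038
```

Call:
{"name": "play_rows", "arguments": {"steps": [0, 0, 0, -0.3, -1, 0, 0, 0, -0.6, -1, 0, 0, 0, -0.9, -1, 0, 0, 0, -0.9, -1]}}

```text
clock: 6.3
ee_pos: [0.4747, 0.1662, 0.0612]
eef_rot: [0.883, 0.47, 0.0, -0.0]
wrist_force: [0.1, -1.5, 8.3]
opening: 0.0436
grasp_force: 30.0
```

```bash
python3 s.py
```

```text
clock 6.3
ee_pos [0.4747 0.1662 0.0612]
wrist_force [ 0.1385 -1.5469  8.2777]
wrist_torque [-0.2274  0.18    0.0401]
opening 0.0436
grasp_force 30.0018
```

Call:
{"name": "play_rows", "arguments": {"steps": [0, 0, 0.005, -0.5, -1, 0, 0, 0.005, -1, -1, 0, 0, 0.005, -1.5, -1, 0, 0, 0.005, -2, -1, 0, 0, 0.005, -2, -1]}}

```text
clock: 6.92
ee_pos: [0.4733, 0.1666, 0.0607]
eef_rot: [0.788, 0.616, -0.001, -0.001]
wrist_force: [-6.1, 3.3, 11.5]
opening: 0.0436
grasp_force: 30.0
```

```bash
python3 s.py
```

```text
clock 6.925
ee_pos [0.4733 0.1666 0.0607]
wrist_force [-6.1317  3.2607 11.4988]
wrist_torque [0.7577 1.4008 0.0655]
opening 0.0436
grasp_force 30.0021
```

Call:
{"name": "play_rows", "arguments": {"steps": [0.005, -0.03, -0.003, -0.5, -1, 0.005, -0.03, -0.004, -1, -1, 0.005, -0.03, -0.004, -1.5, -1, 0.005, -0.03, -0.004, -1.8, -1, 0.005, -0.03, -0.004, -1.8, -1]}}

```text
clock: 7.55
ee_pos: [0.4717, 0.1668, 0.0607]
eef_rot: [0.682, 0.732, -0.001, -0.002]
wrist_force: [-6.0, 1.5, 11.1]
opening: 0.0431
grasp_force: 30.0
```

```bash
python3 s.py
```

```text
clock 7.55
ee_pos [0.4717 0.1668 0.0607]
wrist_force [-6.0344  1.4661 11.0636]
wrist_torque [0.1898 1.3712 0.0077]
opening 0.0431
grasp_force 30.0022
```

Call:
{"name": "play_rows", "arguments": {"steps": [0, -0.02, -0.003, -0.3, -1, 0, -0.03, -0.003, -0.6, -1, 0, -0.03, -0.003, -0.8, -1, 0, -0.03, -0.003, -0.8, -1]}}

```text
clock: 8.05
ee_pos: [0.4708, 0.1668, 0.061]
eef_rot: [0.629, 0.777, -0.001, -0.001]
wrist_force: [-4.8, 0.1, 8.4]
opening: 0.0433
grasp_force: 30.0
```

```bash
python3 s.py
```

```text
clock 8.05
ee_pos [0.4708 0.1668 0.061 ]
wrist_force [-4.8443  0.1234  8.4041]
wrist_torque [0.1338 0.8633 0.0234]
opening 0.0433
grasp_force 30.002
```

Call:
{"name": "play_rows", "arguments": {"steps": [0, -0.01, 0, -0.3, -1, 0, -0.01, 0, -0.5, -1, 0, -0.01, 0, -0.7, -1, 0, -0.01, 0, -0.7, -1]}}

```text
clock: 8.55
ee_pos: [0.4702, 0.1666, 0.061]
eef_rot: [0.581, 0.814, -0.001, -0.001]
wrist_force: [-4.3, 1.4, 9.3]
opening: 0.0436
grasp_force: 30.0
```

```bash
python3 s.py
```

```text
clock 8.55
ee_pos [0.4702 0.1666 0.061 ]
wrist_force [-4.3061  1.3639  9.3261]
wrist_torque [ 0.0791  0.8933 -0.0139]
opening 0.0436
grasp_force 30.002
```

Call:
{"name": "play_rows", "arguments": {"steps": [0, -0.01, 0, -0.25, -1, 0, -0.015, 0, -0.5, -1, 0, -0.015, 0, -0.5, -1]}}

```text
clock: 8.93
ee_pos: [0.4698, 0.1664, 0.061]
eef_rot: [0.544, 0.839, -0.0, -0.001]
wrist_force: [-3.2, 0.9, 9.9]
opening: 0.0437
grasp_force: 30.0
```

```bash
python3 s.py
```

```text
clock 8.925
ee_pos [0.4698 0.1664 0.061 ]
wrist_force [-3.2163  0.9253  9.8967]
wrist_torque [ 0.1079  0.7169 -0.0098]
opening 0.0437
grasp_force 30.0019
```

Call:
{"name": "play_rows", "arguments": {"steps": [0, -0.01, 0, -0.25, -1, 0, -0.015, 0, -0.5, -1, 0, -0.015, 0, -0.5, -1]}}

```text
clock: 9.3
ee_pos: [0.4694, 0.1661, 0.0611]
eef_rot: [0.508, 0.861, 0.0, -0.001]
wrist_force: [-1.9, 1.6, 7.9]
opening: 0.0431
grasp_force: 30.0
```

```bash
python3 s.py
```

```text
clock 9.3
ee_pos [0.4694 0.1661 0.0611]
wrist_force [-1.9064  1.6453  7.8726]
wrist_torque [ 0.0708  0.4728 -0.7042]
opening 0.0431
grasp_force 30.0015
```

Call:
{"name": "play_rows", "arguments": {"steps": [0, 0, 0.002, 0.2, -1, 0, 0, 0.003, 0.3, -1]}}

```text
clock: 9.55
ee_pos: [0.4696, 0.1662, 0.061]
eef_rot: [0.53, 0.848, 0.0, -0.001]
wrist_force: [-1.3, 1.6, 9.1]
opening: 0.0436
grasp_force: 30.0
```

```bash
python3 s.py; python3 - <<'E'
from h import *
f=eyes.grab_frame("wrist");g=eyes.grab_frame("side");sc=eyes.grab_frame("scene")
cr=lambda i,x,y,w,h:cv2.resize(i[y:y+h,x:x+w],(400,300),interpolation=cv2.INTER_CUBIC)
cv2.imwrite("pics/c3.png",np.vstack([np.hstack([cr(g["image"],200,150,80,60),cr(sc["image"],175,160,100,75)]),np.hstack([cr(f["image"],0,0,512,384)]*2)]))
K0=np.array([.472,.162]);d=np.array([-.0306,.9995])
red=((0,120,70),(4,255,255))
for F,b in((g,(215,185,265,225)),(sc,(200,180,265,225))):
    h=cv2.cvtColor(F["image"],cv2.COLOR_BGR2HSV);m=cv2.inRange(h,*red)|cv2.inRange(h,(172,120,70),(180,255,255));z=np.zeros_like(m);x0,y0,x1,y1=b;z[y0:y1,x0:x1]=m[y0:y1,x0:x1]
    M=cv2.moments(z,True)
    if M['m00']: 
        c=(M['m10']/M['m00'],M['m01']/M['m00']);X=onz(F,*c,.04);print(M['m00'],c,X,"stand y",65+1000*d@(X[:2]-K0))
E
```

```text
clock 9.55
ee_pos [0.4696 0.1662 0.061 ]
wrist_force [-1.3405  1.6261  9.1054]
wrist_torque [0.236  0.3124 0.0323]
opening 0.0436
grasp_force 30.0016
2.0 (237.0, 195.5) [0.4762518  0.07461737 0.04      ] stand y -22.46904235109244
8.0 (224.75, 195.5) [0.4713185  0.07201356 0.04      ] stand y -24.92059632844058
```

View pics/c3.png

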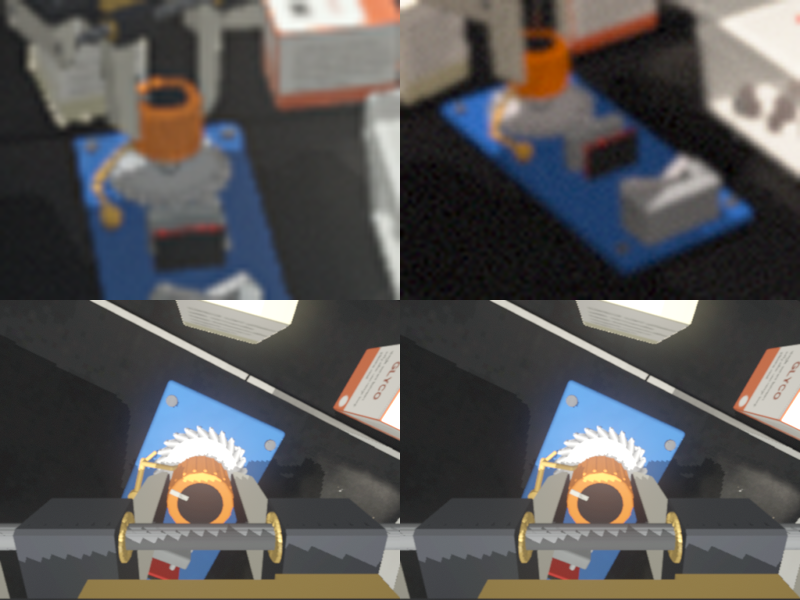

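The crops show the knob still gripped, with the jaw far back from the V. The knob's white mark has slipped about 10° against the gripper. I'll check the wheel angle from the pad's positions.

```bash
python3 - <<'E'
from h import *
import pickle
W=pickle.load(open("f0.pkl","rb"))["wrist"];f1=pickle.load(open("f1.pkl","rb"));f3=eyes.grab_frame("wrist");pickle.dump(f3,open("f3.pkl","wb"))
def m(F,b):
    h=cv2.cvtColor(F["image"],cv2.COLOR_BGR2HSV);q=cv2.inRange(h,(0,120,60),(4,255,255))|cv2.inRange(h,(172,120,60),(180,255,255));z=np.zeros_like(q);x0,y0,x1,y1=b;z[y0:y1,x0:x1]=q[y0:y1,x0:x1];return z
d=np.array([-.0306,.9995]);n=np.array([d[1],-d[0]]);P0=np.array([.4326,.1172])
for nm,F,b in(("f0",W,(150,110,225,140)),("f1",f1,(225,240,285,280)),("f3",f3,(170,300,250,384))):
    p=cv2.findNonZero(m(F,b))[:,0]; 
    X=np.array([onz(F,u,v,.0525)[:2] for u,v in p]); y=20+1000*(X-P0)@d;x=-43+1000*(X-P0)@n
    print(nm,len(p),p.min(0),p.max(0),"stand y pct",np.percentile(y,[2,10,50,90,98]).round(1),"x",np.percentile(x,[2,98]).round(1))
E
```

```text
f0 175 [164 122] [206 127] stand y pct [-53.9 -53.6 -51.9 -50.2 -49.8] x [-19.4  21.7]
f1 376 [238 252] [273 264] stand y pct [-51.4 -50.3 -44.9 -37.5 -35.6] x [-20.   18.7]
f3 676 [190 331] [228 356] stand y pct [-29.6 -27.5 -21.1 -14.7 -13.2] x [-8.1 15.4]
```

Call:
{"name": "play_rows", "arguments": {"steps": [0, 0, 0, -0.15, -1, 0, 0, 0, -0.15, -1, 0, 0, -0.1, -0.1, -1, 0, 0, -0.19, -0.1, -1, 0, 0, -0.19, -0.1, -1]}}

```text
clock: 10.38
ee_pos: [0.4695, 0.166, 0.0701]
eef_rot: [0.523, 0.853, -0.0, -0.001]
wrist_force: [-2.2, 5.2, 1.6]
opening: 0.0434
grasp_force: 30.0
```

```bash
python3 s.py
```

```text
clock 10.375
ee_pos [0.4695 0.166  0.0701]
wrist_force [-2.2269  5.206   1.5546]
wrist_torque [ 0.941   0.4478 -0.0593]
opening 0.0434
grasp_force 30.0004
```

Call:
{"name": "play_rows", "arguments": {"steps": [0, 0, 0, 0, 0.3, 0, 0, 0, 0, 1, 0, 0, 0, 0, 1, 0, 0, 0, 0, 1, 0, 0, -0.6, 0, 1, 0, 0, -1.5, 0.5, 1, 0, 0, -2.5, 1.5, 1, -0.5, -0.22, -3, 2.6, 1]}}

```text
clock: 11.38
ee_pos: [0.4722, 0.139, 0.2229]
eef_rot: [0.701, 0.713, 0.001, 0.001]
wrist_force: [0.5, 0.1, 0.1]
opening: 0.0933
grasp_force: 0.0
```

```bash
python3 s.py
```

```text
clock 11.375
ee_pos [0.4722 0.139  0.2229]
wrist_force [0.4637 0.0579 0.0673]
wrist_torque [ 0.0095 -0.0163 -0.047 ]
opening 0.0933
grasp_force 0.0
```

Call:
{"name": "play_rows", "arguments": {"steps": [-1.2, 0, 0, 0, 1, -2.4, 0, 0, 0, 1, -2.8, 0, 0, 0, 1, -2.8, 0, 0, 0, 1]}}

```text
clock: 11.88
ee_pos: [0.4746, -0.0026, 0.2203]
eef_rot: [0.7, 0.714, -0.0, 0.0]
wrist_force: [0.9, -0.1, 0.4]
opening: 0.0928
grasp_force: 0.0
```

```bash
cat > p.py <<'E'
from h import *
import pickle
W=pickle.load(open("f0.pkl","rb"))["wrist"];f=eyes.grab_frame("wrist");pickle.dump(f,open("f4.pkl","wb"))
def m(F,b):
    h=cv2.cvtColor(F["image"],cv2.COLOR_BGR2HSV);q=cv2.inRange(h,(0,120,60),(4,255,255))|cv2.inRange(h,(172,120,60),(180,255,255));z=np.zeros_like(q);x0,y0,x1,y1=b;z[y0:y1,x0:x1]=q[y0:y1,x0:x1];return z
BR=((15,80,120),(30,255,255))
for nm,F,b in(("f0",W,(150,90,225,140)),("f4",f,(130,60,260,160))):
    p=cv2.findNonZero(m(F,b))[:,0];i=cv2.inRange(cv2.cvtColor(F["image"],cv2.COLOR_BGR2HSV),*BR)
    X=np.array([onz(F,u,v,.0525)[:2] for u,v in p])
    print(nm,len(p),p.min(0),p.max(0),"y",np.percentile(X[:,1],[2,50,98]).round(4),"x",np.percentile(X[:,0],[2,98]).round(4))
cv2.imwrite("pics/w4.png",np.hstack([cv2.resize(F["image"][0:230,110:310],(400,460)) for F in(W,f)]))
print(bot.sense()["ee_pos"])
E
python3 p.py
```

```text
f0 175 [164 122] [206 127] y [0.0445 0.0465 0.0486] x [0.4584 0.4994]
f4 72 [237 101] [259 104] y [0.0643 0.0655 0.0674] x [0.456  0.4782]
[ 0.47462012 -0.00162044  0.22028246]
```

View pics/w4.png

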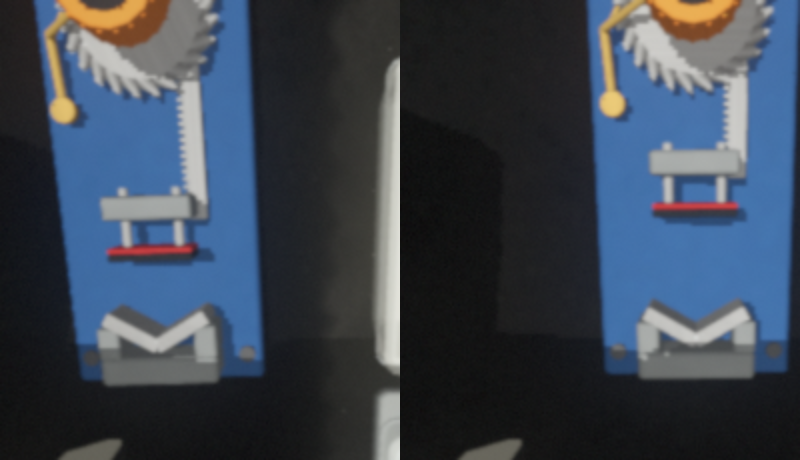

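Left is at the start, right is now: the pad (right crop row 207) has drawn back about 19.5 mm from the V apex (row 340). Its face is at stand y of about -35, so the jaw is fully open. Next, the bottle.

Call:
{"name": "play_rows", "arguments": {"steps": [-1.2, 0.05, 0, 0, 1, -2.4, 0.1, 0, 0, 1, -3.6, 0.2, 0, 0, 1, -4.2, 0.2, 0, 0, 1, -4.2, 0.2, 0, 0, 1, -4.2, 0.2, 0, 0, 1]}}

```text
clock: 12.68
ee_pos: [0.4895, -0.2097, 0.2201]
eef_rot: [0.699, 0.715, 0.0, -0.0]
wrist_force: [-0.2, 1.3, -0.2]
opening: 0.0928
grasp_force: 0.0
```

```bash
python3 - <<'E'
from h import *
import pickle
fs=pickle.load(open("f0.pkl","rb"));S,D=fs["scene"],fs["side"];f4=pickle.load(open("f4.pkl","rb"))
print("V apex",onz(f4,257.5,170,.0525),"ball",onz(f4,216,52,.0277))
f=eyes.grab_frame("wrist");pickle.dump(f,open("f5.pkl","wb"));cv2.imwrite("pics/w5.png",f["image"])
def mask(f,lo,hi,box):
    m=cv2.inRange(cv2.cvtColor(f["image"],cv2.COLOR_BGR2HSV),lo,hi);z=np.zeros_like(m);x0,y0,x1,y1=box;z[y0:y1,x0:x1]=m[y0:y1,x0:x1];M=cv2.moments(z,True);return M['m10']/M['m00'],M['m01']/M['m00']
TQ=((80,120,60),(96,255,255))
print("decoy",tri([(S,*mask(S,*TQ,(255,250,290,305))),(D,*mask(D,*TQ,(195,255,230,310)))]))
RD=((0,120,100),(6,255,255))
print("small cap",tri([(S,*mask(S,*RD,(335,220,355,236))),(D,*mask(D,*RD,(300,250,322,266)))]))
s=bot.sense();print(s["ee_pos"],s["eef_rot"])
E
```

```text
V apex [ 0.47819336 -0.00370146  0.0525    ] ball [0.43258087 0.11558049 0.0277    ]
decoy [ 0.37916479 -0.27858946  0.04770224]
small cap [ 0.62614664 -0.25579999  0.06469952]
[ 0.48949036 -0.20967545  0.22025055] [ 6.98744115e-01  7.15371668e-01  4.43282728e-05 -1.94088841e-04]
```

View pics/w5.png

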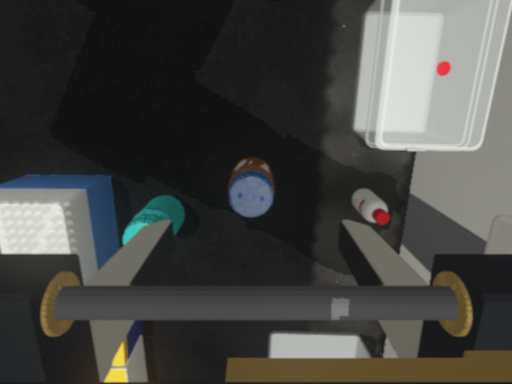

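The wrist view shows the amber bottle's blue cap centred at about (251,194), the decoy at (155,218) and the small bottle at (372,207), both clear of the open fingers.

```bash
python3 - <<'E'
from h import *
import pickle
fs=pickle.load(open("f0.pkl","rb"));S,D=fs["scene"],fs["side"];f=pickle.load(open("f5.pkl","rb"))
def mask(f,lo,hi,box):
    m=cv2.inRange(cv2.cvtColor(f["image"],cv2.COLOR_BGR2HSV),lo,hi);z=np.zeros_like(m);x0,y0,x1,y1=box;z[y0:y1,x0:x1]=m[y0:y1,x0:x1];return cv2.findNonZero(z)
BL=((100,60,50),(125,255,255))
p=mask(f,*BL,(220,160,285,225));(c,r)=cv2.minEnclosingCircle(p);b=cv2.boundingRect(p);print(c,r,b)
u,v=b[0]+b[2]/2,b[1]+b[3]-b[2]/2
for z in(.085,.088):print(onz(f,u,v,z))
print("tri",tri([(f,u,v),(S,296.5,235),(D,254.2,252)]))
E
```

```text
(250.65074157714844, 193.6357879638672) 23.87200927734375 (228, 170, 47, 48)
[ 0.48730467 -0.22807176  0.085     ]
[ 0.48732347 -0.22712531  0.088     ]
tri [ 0.48666959 -0.22817682  0.08320636]
```

Call:
{"name": "play_rows", "arguments": {"steps": [-0.35, -0.055, 1, 0, 1, -0.355, -0.055, 2, 0, 1, -0.355, -0.055, 2.9, 0, 1, -0.355, -0.055, 3.5, 0, 0.6, -0.355, -0.055, 3.5, 0, 0, -0.355, -0.055, 3.5, 0, -0.1, -0.355, -0.055, 3.5, 0, -1, -0.355, -0.055, 3.5, 0, -1], "force": 20}}

```text
clock: 13.72
ee_pos: [0.4873, -0.2292, 0.0462]
eef_rot: [0.699, 0.715, 0.0, 0.001]
wrist_force: [-1.1, 0.3, 1.1]
opening: 0.0475
grasp_force: 0.5
```

Call:
{"name": "play_rows", "arguments": {"steps": [0, 0, 0, 0, -1, 0, 0, 0, 0, -1, 0, 0, 0, 0, -1]}}

```text
clock: 14.1
ee_pos: [0.4871, -0.2293, 0.0458]
eef_rot: [0.699, 0.715, -0.0, 0.0]
wrist_force: [-2.6, -1.2, 8.0]
opening: 0.0459
grasp_force: 20.0
```

```bash
python3 s.py
```

```text
clock 14.1
ee_pos [ 0.4871 -0.2293  0.0458]
wrist_force [-2.6345 -1.1662  8.0084]
wrist_torque [ 0.0112  0.3396 -0.0426]
opening 0.0459
grasp_force 19.9797
```

Call:
{"name": "play_rows", "arguments": {"steps": [0, 0, -0.4, 0, -1, 0, 0, -1.2, 0, -1, 0, 0, -2, 0, -1, 0.6, 0, -2.3, 0, -1, 1.6, 0, -2.3, 0, -1, 2.8, -0.03, -2.3, 0, -1, 4.0, -0.07, -2.3, 0, -1, 4.8, -0.07, -2.3, 0, -1]}}

```text
clock: 15.1
ee_pos: [0.4775, 0.013, 0.1603]
eef_rot: [0.699, 0.715, -0.0, -0.0]
wrist_force: [0.5, -0.8, -0.8]
opening: 0.046
grasp_force: 20.0
```

Call:
{"name": "play_rows", "arguments": {"steps": [0.3, 0, 0, 0, -1, 0.42, 0, 0, 0, -1, 0.42, 0, 0, 0, -1, 0.42, 0, 0, 0, -1]}}

```text
clock: 15.6
ee_pos: [0.4778, 0.0308, 0.1602]
eef_rot: [0.7, 0.714, -0.0, 0.0]
wrist_force: [0.9, 0.5, -0.8]
opening: 0.0461
grasp_force: 20.0
```

```bash
python3 s.py; python3 - <<'E'
from h import *
f=eyes.grab_frame("wrist");g=eyes.grab_frame("side");sc=eyes.grab_frame("scene")
cr=lambda i,x,y,w,h:cv2.resize(i[y:y+h,x:x+w],(400,300),interpolation=cv2.INTER_CUBIC)
cv2.imwrite("pics/c6.png",np.vstack([np.hstack([cr(g["image"],190,140,100,75),cr(sc["image"],175,150,100,75)]),np.hstack([cr(f["image"],0,0,512,384)]*2)]))
print(proj(g,np.array([.478,.033,.105])),proj(sc,np.array([.478,.033,.105])))
E
```

```text
clock 15.6
ee_pos [0.4778 0.0308 0.1602]
wrist_force [ 0.8671  0.4624 -0.8303]
wrist_torque [-0.0077  0.0173  0.0309]
opening 0.0461
grasp_force 19.9697
[238.62102171 185.72741443] [233.44071988 181.12112122]
```

View pics/c6.png

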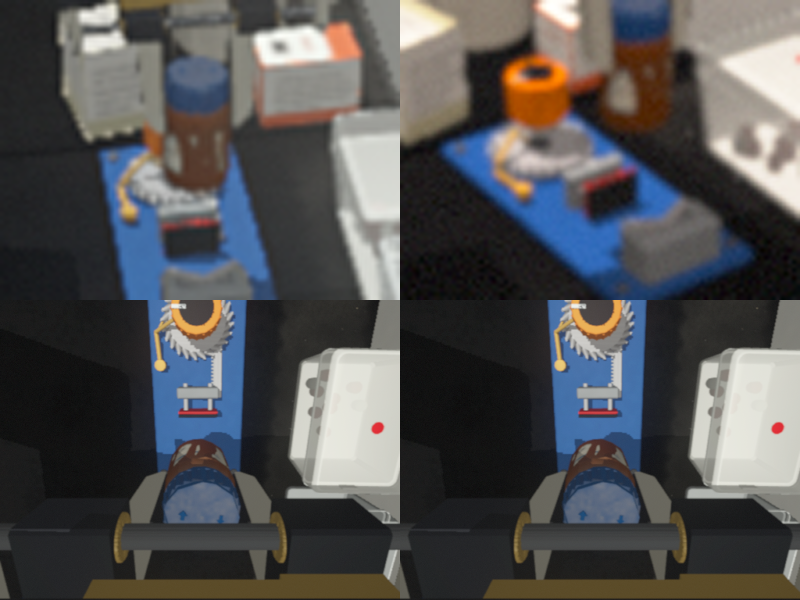

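The bottle hangs upright over the nest. Its underside shows at side (239,187) and scene (234,181), as projected, and the pad is open, so I'll lower it.

Call:
{"name": "play_rows", "arguments": {"steps": [0.02, 0, 0.5, 0, -1, 0.02, 0, 1, 0, -1, 0.02, 0, 1.4, 0, -1, 0.02, 0, 1.7, 0, -1, 0.02, 0, 1.7, 0, -1]}}

```text
clock: 16.38
ee_pos: [0.4773, 0.0326, 0.0746]
eef_rot: [0.699, 0.715, -0.001, -0.001]
wrist_force: [-0.6, 0.6, -0.9]
opening: 0.0461
grasp_force: 20.0
```

Call:
{"name": "play_rows", "arguments": {"steps": [0, 0, 0.04, 0, -1, 0, 0, 0.06, 0, -1, 0, 0, 0.06, 0, -1]}}

```text
clock: 16.75
ee_pos: [0.4778, 0.0328, 0.0726]
eef_rot: [0.699, 0.715, 0.0, 0.0]
wrist_force: [-1.0, -0.0, -0.6]
opening: 0.046
grasp_force: 20.0
```

Call:
{"name": "play_rows", "arguments": {"steps": [0, 0, 0.04, 0, -1, 0, 0, 0.06, 0, -1, 0, 0, 0.06, 0, -1]}}

```text
clock: 17.12
ee_pos: [0.4776, 0.0328, 0.0692]
eef_rot: [0.699, 0.715, -0.0, -0.0]
wrist_force: [0.2, 0.4, -1.0]
opening: 0.0461
grasp_force: 20.0
```

Call:
{"name": "play_rows", "arguments": {"steps": [0, 0, 0.02, 0, -1, 0, 0, 0.03, 0, -1, 0, 0, 0.03, 0, -1]}}

```text
clock: 17.5
ee_pos: [0.4777, 0.0328, 0.0678]
eef_rot: [0.699, 0.715, -0.0, -0.0]
wrist_force: [-1.0, -0.0, -0.5]
opening: 0.0463
grasp_force: 20.0
```

Call:
{"name": "play_rows", "arguments": {"steps": [0, 0, 0.02, 0, -1, 0, 0, 0.03, 0, -1, 0, 0, 0.03, 0, -1]}}

```text
clock: 17.88
ee_pos: [0.4776, 0.0328, 0.0662]
eef_rot: [0.699, 0.715, -0.0, -0.0]
wrist_force: [-0.6, -0.2, -0.5]
opening: 0.0459
grasp_force: 20.0
```

Call:
{"name": "play_rows", "arguments": {"steps": [0, 0, 0.02, 0, -1, 0, 0, 0.02, 0, -1]}}

```text
clock: 18.12
ee_pos: [0.4776, 0.0328, 0.0652]
eef_rot: [0.699, 0.715, -0.0, -0.0]
wrist_force: [-0.7, -0.4, -0.9]
opening: 0.0461
grasp_force: 20.0
```

Call:
{"name": "play_rows", "arguments": {"steps": [0, 0, 0.02, 0, -1, 0, 0, 0.02, 0, -1]}}

```text
clock: 18.38
ee_pos: [0.4777, 0.0328, 0.0642]
eef_rot: [0.699, 0.715, -0.0, -0.0]
wrist_force: [-0.7, 0.3, -0.5]
opening: 0.0457
grasp_force: 20.0
```

Call:
{"name": "play_rows", "arguments": {"steps": [0, 0, 0.01, 0, -1, 0, 0, 0.01, 0, -1]}}

```text
clock: 18.62
ee_pos: [0.4777, 0.0328, 0.0637]
eef_rot: [0.699, 0.715, -0.0, -0.0]
wrist_force: [0.7, 0.4, -1.4]
opening: 0.0457
grasp_force: 20.0
```

Call:
{"name": "play_rows", "arguments": {"steps": [0, 0, 0.01, 0, -1, 0, 0, 0.01, 0, -1]}}

```text
clock: 18.88
ee_pos: [0.4777, 0.0328, 0.0633]
eef_rot: [0.699, 0.715, -0.0, 0.0]
wrist_force: [0.0, 0.2, -1.1]
opening: 0.0459
grasp_force: 20.0
```

Call:
{"name": "play_rows", "arguments": {"steps": [0, 0, 0.01, 0, -1, 0, 0, 0.01, 0, -1]}}

```text
clock: 19.12
ee_pos: [0.4776, 0.0328, 0.063]
eef_rot: [0.699, 0.715, -0.0, -0.0]
wrist_force: [-1.4, -0.1, 4.5]
opening: 0.0458
grasp_force: 20.0
```

Call:
{"name": "play_rows", "arguments": {"steps": [0, 0, 0.01, 0, -1, 0, 0, 0.01, 0, -1]}}

```text
clock: 19.38
ee_pos: [0.4773, 0.0328, 0.0627]
eef_rot: [0.699, 0.715, -0.0, -0.0]
wrist_force: [-4.3, 0.7, 10.1]
opening: 0.0463
grasp_force: 20.0
```

Call:
{"name": "play_rows", "arguments": {"steps": [0, 0, -0.01, 0, -1, 0, 0, -0.01, 0, 0.3, 0, 0, -0.01, 0, 0.6, 0, 0, -0.01, 0, 0.6, 0, 0, -0.4, 0, 0.8, 0, 0, -1.2, 0, 1, 0, 0, -2.2, 0, 1, 0, 0, -3, 0, 1]}}

```text
clock: 20.38
ee_pos: [0.4778, 0.0328, 0.2142]
eef_rot: [0.699, 0.715, 0.0, 0.0]
wrist_force: [0.2, 0.5, 0.3]
opening: 0.0931
grasp_force: 0.0
```

```bash
python3 s.py; python3 - <<'E'
from h import *
f=eyes.grab_frame("wrist");g=eyes.grab_frame("side");sc=eyes.grab_frame("scene")
cr=lambda i,x,y,w,h:cv2.resize(i[y:y+h,x:x+w],(400,300),interpolation=cv2.INTER_CUBIC)
cv2.imwrite("pics/c7.png",np.vstack([np.hstack([cr(g["image"],190,140,100,75),cr(sc["image"],175,150,100,75)]),np.hstack([cr(f["image"],0,0,512,384),cr(f["image"],156,0,200,150)])]))
E
```

```text
clock 20.375
ee_pos [0.4778 0.0328 0.2142]
wrist_force [0.2139 0.5269 0.2707]
wrist_torque [-0.0233  0.0199  0.0143]
opening 0.0931
grasp_force 0.0
```

View pics/c7.png

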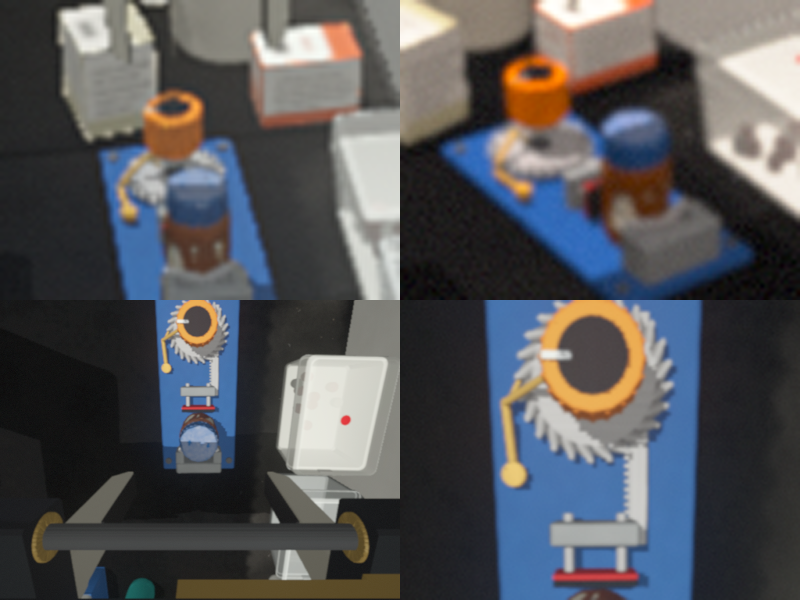

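The bottle stands upright in the nest with a gap to the pad. The knob's white mark points left, at (180,323) in the lower left crop. Next I'll locate the knob for the second grip.

```bash
cat > k.py <<'E'
from h import *
f=eyes.grab_frame("wrist")
h=cv2.cvtColor(f["image"],cv2.COLOR_BGR2HSV)
m=cv2.inRange(h,(5,150,100),(20,255,255));n,l,st,c=cv2.connectedComponentsWithStats(m);i=1+np.argmax(st[1:,4]);print(st[i])
p=cv2.findNonZero((l==i).astype(np.uint8));b=cv2.boundingRect(p)
for v in(b[1]+b[3]-b[2]/2,b[1]+b[3]/2):
    print((b[0]+b[2]/2,v),onz(f,b[0]+b[2]/2,v,.0903))
print(bot.sense()["ee_pos"],bot.sense()["eef_rot"])
E
python3 k.py
```

```text
[ 226    0   51   60 1192]
(251.5, 34.5) [0.47429012 0.15701931 0.0903    ]
(251.5, 30.0) [0.47422636 0.16042504 0.0903    ]
[0.47770442 0.0327882  0.21233706] [6.99310938e-01 7.14817472e-01 2.98959255e-04 3.21842665e-04]
```

Call:
{"name": "play_rows", "arguments": {"steps": [1, -0.02, 0, -1, 1, 2, -0.04, 0, -2, 1, 2.57, -0.04, 0, -3, 1, 2.57, -0.04, 0, -3, 1, 2.57, -0.04, 0, -3, 1]}}

```text
clock: 21.2
ee_pos: [0.4725, 0.1606, 0.2113]
eef_rot: [0.492, 0.871, -0.001, -0.001]
wrist_force: [0.3, -0.2, -0.8]
opening: 0.0929
grasp_force: 0.0
```

```bash
python3 k.py
```

```text
[234 151  46  49 912]
(257.0, 177.0) [0.47363061 0.16374782 0.0903    ]
(257.0, 175.5) [0.47288982 0.16497163 0.0903    ]
[0.47264352 0.1603434  0.21156289] [ 4.91742007e-01  8.70740691e-01 -5.11083298e-04 -4.31364046e-04]
```

Call:
{"name": "play_rows", "arguments": {"steps": [0.03, 0.03, 1, 0, 1, 0.03, 0.03, 2, 0, 1, 0.03, 0.03, 2.6, 0, 0.6, 0.03, 0.03, 2.88, 0, 0.2, 0.03, 0.03, 2.88, 0, 0.05, 0.03, 0.03, 2.88, 0, -1, 0.03, 0.03, 2.88, 0, -1, 0.03, 0.03, 2.88, 0, -1], "force": 12}}

```text
clock: 22.25
ee_pos: [0.4719, 0.1625, 0.0685]
eef_rot: [0.49, 0.872, -0.001, -0.001]
wrist_force: [-6.8, -6.3, 3.3]
opening: 0.0441
grasp_force: 12.0
```

```bash
python3 s.py
```

```text
clock 22.25
ee_pos [0.4719 0.1625 0.0685]
wrist_force [-6.8373 -6.3205  3.3174]
wrist_torque [-1.1936e+00  1.1601e+00 -1.1000e-03]
opening 0.0441
grasp_force 11.9991
```

Call:
{"name": "play_rows", "arguments": {"steps": [0, 0, 0, 0, -1, 0, 0, 0, 0, -1, 0, 0, 0, 0, -1], "force": 40}}

```text
clock: 22.62
ee_pos: [0.4719, 0.1625, 0.0684]
eef_rot: [0.49, 0.872, -0.001, -0.001]
wrist_force: [-8.0, -6.0, 2.2]
opening: 0.0435
grasp_force: 40.0
```

```bash
python3 s.py
```

```text
clock 22.625
ee_pos [0.4719 0.1625 0.0684]
wrist_force [-7.9789 -5.9948  2.2377]
wrist_torque [-1.0825  0.99    0.0311]
opening 0.0435
grasp_force 39.9983
```

Call:
{"name": "play_rows", "arguments": {"steps": [0, -0.02, 0, 0, -1, 0, -0.04, 0, 0, -1, 0, -0.04, 0, 0, -1]}}

```text
clock: 23.0
ee_pos: [0.4717, 0.1622, 0.0687]
eef_rot: [0.49, 0.871, 0.0, 0.0]
wrist_force: [-1.5, -2.2, 3.2]
opening: 0.0437
grasp_force: 40.0
```

```bash
python3 s.py
```

```text
clock 23.0
ee_pos [0.4717 0.1622 0.0687]
wrist_force [-1.5119 -2.2437  3.178 ]
wrist_torque [-0.2781  0.3299 -0.0211]
opening 0.0437
grasp_force 39.999
```

Call:
{"name": "play_rows", "arguments": {"steps": [0, 0, 0, 0.5, -1, 0, 0, 0, 1, -1, 0, 0, 0, 1.5, -1, 0, 0, 0, 1.5, -1]}}

```text
clock: 23.5
ee_pos: [0.4718, 0.1623, 0.0685]
eef_rot: [0.6, 0.8, 0.0, 0.0]
wrist_force: [-2.3, -3.7, 3.3]
opening: 0.0434
grasp_force: 40.0
```

```bash
python3 s.py
```

```text
clock 23.5
ee_pos [0.4718 0.1623 0.0685]
wrist_force [-2.3027 -3.7085  3.3028]
wrist_torque [-0.3243  0.1675  0.0088]
opening 0.0434
grasp_force 39.9989
```

Call:
{"name": "play_rows", "arguments": {"steps": [0, 0, 0, 0.5, -1, 0, 0, 0, 1, -1, 0, 0, 0, 1.5, -1, 0, 0, 0, 2, -1, 0, 0, 0, 2.5, -1, 0, 0, 0, 2.8, -1, 0, 0, 0, 2.8, -1]}}

```text
clock: 24.38
ee_pos: [0.472, 0.1623, 0.0685]
eef_rot: [0.775, 0.632, 0.0, 0.0]
wrist_force: [-0.6, -2.1, 2.7]
opening: 0.0433
grasp_force: 40.0
```

```bash
python3 s.py; python3 - <<'E'
from h import *
f=eyes.grab_frame("wrist");cv2.imwrite("pics/w8.png",f["image"])
h=cv2.cvtColor(f["image"],cv2.COLOR_BGR2HSV)
m=cv2.inRange(h,(5,150,100),(20,255,255));n,l,st,c=cv2.connectedComponentsWithStats(m);i=1+np.argmax(st[1:,4]);print(st[i])
w=cv2.inRange(h,(0,0,150),(180,80,255));b=st[i];z=np.zeros_like(w);z[b[1]:b[1]+b[3],b[0]:b[0]+b[2]]=w[b[1]:b[1]+b[3],b[0]:b[0]+b[2]];print(cv2.countNonZero(z),cv2.findNonZero(z).reshape(-1,2).mean(0) if z.any() else None)
E
```

```text
clock 24.375
ee_pos [0.472  0.1623 0.0685]
wrist_force [-0.6074 -2.0775  2.7051]
wrist_torque [-0.4654 -0.0613 -0.1494]
opening 0.0433
grasp_force 39.9979
[ 213  194   87   92 3839]
160 [229.81875 233.91875]
```

Call:
{"name": "play_rows", "arguments": {"steps": [0, 0, 0, 0.4, -1, 0, 0, 0, 0.8, -1, 0, 0, 0, 1.2, -1, 0, 0, 0, 1.2, -1]}}

```text
clock: 24.92
ee_pos: [0.4721, 0.1622, 0.0685]
eef_rot: [0.837, 0.548, 0.0, 0.0]
wrist_force: [0.5, -3.3, 3.6]
opening: 0.0431
grasp_force: 40.0
```

```bash
python3 s.py
```

```text
clock 24.925
ee_pos [0.4721 0.1622 0.0685]
wrist_force [ 0.4798 -3.3386  3.6163]
wrist_torque [-0.646  -0.3177  0.0913]
opening 0.0431
grasp_force 39.9977
```

Call:
{"name": "play_rows", "arguments": {"steps": [0, 0, 0, 0.3, -1, 0, 0, 0, 0.6, -1, 0, 0, 0, 0.8, -1, 0, 0, 0, 0.8, -1]}}

```text
clock: 25.42
ee_pos: [0.472, 0.1622, 0.0684]
eef_rot: [0.873, 0.487, 0.0, 0.0]
wrist_force: [2.0, -4.7, 3.5]
opening: 0.0432
grasp_force: 40.0
```

```bash
python3 s.py; cat > q.py <<'E'
from h import *
import sys
f=eyes.grab_frame("wrist");g=eyes.grab_frame("side");sc=eyes.grab_frame("scene")
h=cv2.cvtColor(f["image"],cv2.COLOR_BGR2HSV)
m=cv2.inRange(h,(5,150,100),(20,255,255));n,l,st,c=cv2.connectedComponentsWithStats(m);i=1+np.argmax(st[1:,4]);print(st[i])
w=cv2.inRange(h,(0,0,150),(180,80,255));b=st[i];z=np.zeros_like(w);z[b[1]:b[1]+b[3],b[0]:b[0]+b[2]]=w[b[1]:b[1]+b[3],b[0]:b[0]+b[2]];print(cv2.countNonZero(z),cv2.findNonZero(z).reshape(-1,2).mean(0) if z.any() else None)
cr=lambda i,x,y,w,h:cv2.resize(i[y:y+h,x:x+w],(400,300),interpolation=cv2.INTER_CUBIC)
cv2.imwrite(sys.argv[1],np.vstack([np.hstack([cr(g["image"],190,140,100,75),cr(sc["image"],175,150,100,75)]),np.hstack([cr(f["image"],0,0,512,384),cr(f["image"],156,0,200,150)])]))
E
python3 q.py pics/c9.png
```

```text
clock 25.425
ee_pos [0.472  0.1622 0.0684]
wrist_force [ 2.0497 -4.6806  3.4612]
wrist_torque [-0.8775 -0.581   0.0856]
opening 0.0432
grasp_force 39.998
[ 213  193   87   93 3824]
93 [226.1827957 231.       ]
```

```bash
cat > mk.py <<'E'
from h import *
import pickle
def mark(F,zt=.0903,show=True):
    h=cv2.cvtColor(F["image"],cv2.COLOR_BGR2HSV);m=cv2.inRange(h,(5,150,100),(20,255,255));n,l,st,c=cv2.connectedComponentsWithStats(m);i=1+np.argmax(st[1:,4]);b=st[i]
    C=onz(F,b[0]+b[2]/2,b[1]+b[3]-b[2]/2,zt)
    sub=h[b[1]:b[1]+b[3],b[0]:b[0]+b[2]];w=(sub[...,1]<100)&(sub[...,2]>110)
    v,u=np.nonzero(w);P=np.array([onz(F,a+b[0],d+b[1],zt)[:2]-C[:2] for a,d in zip(u,v)])
    r=np.hypot(*P.T);k=(r>.010)&(r<.020);q=P[k].mean(0) if k.any() else np.zeros(2)
    print("C",C[:2].round(4),k.sum(),"angle ccw deg",np.degrees(np.arctan2(q[1],q[0])).round(1),"r",np.hypot(*q).round(4))
if __name__=="__main__":
    for n in("f1","f2"):mark(pickle.load(open(n+".pkl","rb")))
    mark(pickle.load(open("f3.pkl","rb")),.081)
    mark(eyes.grab_frame("wrist"))
E
python3 mk.py
```

```text
C [0.6184 0.2706] 8 angle ccw deg 130.6 r 0.0171
C [0.4754 0.1639] 103 angle ccw deg 128.4 r 0.0151
C [0.5197 0.2726] 419 angle ccw deg 8.5 r 0.0078
C [0.477  0.1676] 130 angle ccw deg 140.1 r 0.0143
```

Call:
{"name": "play_rows", "arguments": {"steps": [0, 0, 0, 0.3, -1, 0, 0, 0, 0.6, -1, 0, 0, 0, 0.9, -1, 0, 0, 0, 1.1, -1, 0, 0, 0, 1.1, -1]}}

```text
clock: 26.25
ee_pos: [0.4721, 0.1621, 0.0684]
eef_rot: [0.916, 0.401, 0.0, 0.0]
wrist_force: [2.6, -4.7, 3.2]
opening: 0.0432
grasp_force: 40.0
```

```bash
python3 s.py; python3 mk.py | tail -1
```

```text
clock 26.25
ee_pos [0.4721 0.1621 0.0684]
wrist_force [ 2.5804 -4.6838  3.2006]
wrist_torque [-1.1958 -0.742   0.0703]
opening 0.0432
grasp_force 39.9994
C [0.4779 0.1668] 127 angle ccw deg 128.9 r 0.0143
```

Call:
{"name": "play_rows", "arguments": {"steps": [0, 0, 0, 0.15, -1, 0, 0, 0, 0.3, -1, 0, 0, 0, 0.3, -1, 0, 0, 0, 0.3, 0.1, 0, 0, 0, 0.3, 0.6, 0, 0, 0, 0.3, 1, 0, 0, 0, 0.3, 1, 0, 0, -0.3, 0.3, 1]}}

```text
clock: 27.3
ee_pos: [0.471, 0.1621, 0.0831]
eef_rot: [0.926, 0.377, -0.001, -0.0]
wrist_force: [-0.4, -0.1, 0.5]
opening: 0.0865
grasp_force: 0.0
```

```bash
python3 s.py; python3 mk.py | tail -1
```

```text
clock 27.3
ee_pos [0.471  0.1621 0.0831]
wrist_force [-0.3791 -0.0505  0.4935]
wrist_torque [0.0104 0.0267 0.0185]
opening 0.0865
grasp_force 0.0
C [0.4757 0.1641] 118 angle ccw deg 118.6 r 0.0151
```

Call:
{"name": "play_rows", "arguments": {"steps": [0, 0, -1, -0.5, 1, 0, 0, -2, -1.3, 1, 0, 0, -2.74, -2.2, 1, -0.6, 0.65, -2.74, -3.2, 1, -1.3, 1.4, -2.74, -4.1, 1, -2, 2.15, -2.74, -4.7, 1, -2.24, 2.4, -2.74, -4.7, 1, -2.24, 2.4, -2.74, -4.7, 1]}}

```text
clock: 28.35
ee_pos: [0.4753, -0.0022, 0.2207]
eef_rot: [0.7, 0.714, 0.0, 0.0]
wrist_force: [1.0, -0.3, 0.7]
opening: 0.0932
grasp_force: 0.0
```

Call:
{"name": "play_rows", "arguments": {"steps": [0, 0, 0, 0, 1, 0, 0, 0, 0, 1]}}

```text
clock: 28.6
ee_pos: [0.4752, -0.0008, 0.2203]
eef_rot: [0.699, 0.715, 0.0, -0.0]
wrist_force: [1.0, -0.0, -0.0]
opening: 0.0931
grasp_force: 0.0
```

```bash
python3 - <<'E'
from h import *
import pickle
s=bot.sense();print(s["clock"],s["ee_pos"])
f=eyes.grab_frame("wrist");pickle.dump(f,open("f9.pkl","wb"))
W=pickle.load(open("f0.pkl","rb"))["wrist"];f4=pickle.load(open("f4.pkl","rb"))
d=np.array([-.0306,.9995]);n=np.array([d[1],-d[0]]);N=np.array([.478,.033])
# sample profile along stand y at x=0 +-, plane z=.0483 (pad/jaw top)
for nm,F in(("f0",W),("f4",f4),("f9",f)):
    hsv=cv2.cvtColor(F["image"],cv2.COLOR_BGR2HSV)
    out=""
    for x in(0,10):
        o=""
        for y in range(-75,10,1):
            P=N+d*(y+65)/1000+n*x/1000;u,v=proj(F,np.array([*P,.0485])).round().astype(int)
            if not(0<=v<384):o+="#";continue
            H,S,V=hsv[v,u].astype(int)
            o+="R" if (H<6 or H>170) and S>120 and V>60 else "B" if 95<H<130 and S>110 else "g" if S<60 and V>90 else "k" if V<60 else "."
        print(nm,x,o)
E
```

```text
28.6 [ 0.47517992 -0.00078545  0.22030178]
f0 0 BBBBBBBBBBBBBBBBBB....RRRR.BBBBBBBBBBB.gggggggggggg.BBBBBBBBBBBBBBBBBBBBBBBBBBBBBBBBB
f0 10 BBBBBBBBBBBBBBBBBBB...RRRR..BBBBBBBBBBBgggggggggggg.BBBBBBBBBBBBBBBBBBBBBBBBBBBBBBBBB
f4 0 BBBBBBBBBBBBBBBBBBBBBBBBBBBBBBBBBBBBBBB...RRR.BBBBBBBBBBBBggggggggggggg.BBBBBBBBBBBBB
f4 10 BBBBBBBBBBBBBBBBBBBBBBBBBBBBBBBBBBBBBBB...RR.gggggggggggggggggggggggggggg.BBBBBBBBBBB
f9 0 ....gggggggggggggg..BB....g.RRRRR.Bgggggggggggg.BBBBBBBBBBBBBBBBBBBBBBBBBBBBBBBBBBBBB
f9 10 ggggg........ggg..BB.gg.....RRRR.ggggggggggggggg.............BBBBBBBBBBBBBBBBBBBBBBBB
```

The profiles show the jaw 24–25 mm in from open and the pad compressed by about 10 mm. That is tooth 1.34 (10 N, listed as good). I'll check quickly that the bottle is upright, then hand in.

```bash
python3 - <<'E'
from h import *
S=eyes.grab_frame("scene");D=eyes.grab_frame("side")
def c(f,lo,hi,b):
    m=cv2.inRange(cv2.cvtColor(f["image"],cv2.COLOR_BGR2HSV),lo,hi);z=np.zeros_like(m);z[b[1]:b[3],b[0]:b[2]]=m[b[1]:b[3],b[0]:b[2]];n,l,s,k=cv2.connectedComponentsWithStats(z);i=1+np.argmax(s[1:,4]);return k[i]
A=((5,120,30),(18,255,200));CAP=((100,60,50),(122,190,255))
p=[proj(F,np.array([.478,.026,.095])) for F in(S,D)]
bx=[(int(q[0]-14),int(q[1]-12),int(q[0]+14),int(q[1]+10)) for q in p]
print(p,"cap",tri([(S,*c(S,*CAP,bx[0])),(D,*c(D,*CAP,bx[1]))]))
s=bot.sense();print(s["clock"],s["wrist_force"])
print(bot.finish_job())
E
```

```text
[array([234.89487502, 185.32282457]), array([238.97345084, 189.91567447])] cap [0.48229041 0.04299382 0.0851988 ]
28.75 [0.46572804 0.31629824 0.53288332]
the job is handed in; nothing more can be done
None
```

The job is handed in at 28.75 s. The jaw was opened fully, and the amber bottle is clamped in the nest at about the 1.34 notch (roughly 10 mm, 10 N of pad spring), but the script's last upright check was off (cap about 17 mm from expected, possibly a colour-mask error) and was not rechecked.

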